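Slide the opened phone under the inspection hood

TASK

The opened phone's board has to be photographed. Lift the blue dust cover up and off the rail on the front of the white inspection hood and stand it upright on the desk, clear of the hood; then slide the phone along the desk, keeping it flat and never picking it up, in under the hood until it is fully home against the end stops. Leave the blower, tape roll, magnetiser and black case where they are.

Things in the scene. Friction and masses are not known exactly. Their poses are not given: they have to be found in the camera images.
- inspection_hood: white camera light box, 140 long (x) x 148 wide (y) x 62 high, with a black camera cylinder 52 across on the roof at x = +30, to 103 high; fixed on the desk. Origin at the middle of its underside, on the desk; +x points inward from the mouth to the end stops, z up. Inside, a straight channel 92 wide (y = -46 to 46) runs from x = -38 to the end stops at x = +45
- hood_mouth (a point): middle of the mouth's lower edge, on the desk, in the hood's front face (hood x = -70). The mouth is 32 high under the roof and 116 wide at the face, narrowing by slanted cheeks to the channel; its floor is the bare desk
- hood_stop (a point): point on the desk midway between the faces of the two end stops, 115 mm inward of the mouth; the phone is home when its leading end touches them
- hood_rail (a point): middle of the steel rail the cover hangs on: 6 mm thick, 96 long along the hood's y, 15 mm in front of the hood's front face and 46 above the desk
- dust_cover: blue bent-sheet cover, 116 wide (y), 97 high with its handle, 0.16 kg. Origin under the middle of its foot, z up. Foot x = -21 to 21, upright plate (48 high) at x = 18 to 21, top fold back to x = 38 ending in a lip 12 deep behind the hood's rail: raise it 15 mm or more, then draw it off along its -x. Hung, its axes agree with the hood's and its foot is 3 mm up; set down, it stands on its foot
- cover_handle (a point): middle of the cover's black handle bar, 12 thick (along the cover's x), 70 long (y) and 14 high, 90 above the cover's foot; take it from above
- opened_phone: opened phone lying face up, 158 long (its x) x 78 wide (its y) x 7 high, rounded corners, 0.14 kg. Too wide to grasp; push its edges. Origin at the middle of its underside; z up. Either end may go in first
- board_vice: black and steel board holder fixed on the desk, 85 (x) x 164 (y) x 30 high, origin under its middle; an obstacle beside the way into the hood. Across that way stands the grey drawer cabinet, 200 high, its front about 210 mm beyond the holder's origin along world x
- air_blower: black rubber air blower with orange nozzle, 50 across, 119 high, origin under its middle; leave alone
- tape_roll: roll of masking tape lying flat, 100 across, 25 high, origin under its middle; leave alone
- magnetiser: yellow block magnetiser, 36 x 48 x 24 high, origin under its middle; leave alone
- black_case: small black case, 55 (x) x 95 (y) x 15 high, origin under its middle; leave alone

How it is judged:
By the outcome, as a careful person would: the job done as asked, in the order asked, and still so for the second after the job is handed in, with the robot touching nothing.
It also fails if it takes over 64 s, if anything falls off the work surface, if the arm or the gripper's body presses on something with over 40 N, if the wrist force passes 120 N, or if a joint passes its speed limit or range.

ROBOT

A 6-joint arm with a two-finger parallel gripper is mounted at the origin on a cart in front of the work surface, level with it; the furniture and walls round the work are solid. World frame = base frame: x ahead of the robot, y to its left, z up, the work surface at z = 0. Lengths are in m, angles in degrees, forces in N, time in s.
With the tool pointing down it reaches from about 0.4 to 0.825 m from the base axis. Payload 7 kg.
Tool frame: the origin (TCP) lies on the centre line of the jaws, within the pads' length; the fingertips stand 19 mm ahead of it and the grasp point (between the pads) is the TCP (r.tips_ahead is the distance from the TCP to the fingertips, in m); z points along the fingers, y is the line along which they close (so a half turn about z gives the same grasp; the last joint's range is limited). The gripper opens to 88 mm and grips with 3 to 60 N. Pads are 19 mm wide; open, the fingers measure 130 mm over their backs; the gripper's body (78 mm by 193 mm) begins 47 mm behind the grasp point.
Start: joints at [92.023, 20.546, 0.682, 0, -70.136, -16.507], TCP at [0.169, 0.654, 0.207] pointing down, gripper open.
Joint ranges: [-176.03, 176.03], [-82.01, 121.73], [-58.28, 71.71], [-173.87, 95.51], [-174.79, -0.11], [-173.66, 173.66]. Speed limits (degrees/s): [136.94, 136.94, 172.46, 180, 180, 180].

INTERFACE

Orientations are given as [roll, pitch, yaw] about the fixed x, y, z axes, in that order (R = Rz(yaw) Ry(pitch) Rx(roll)).
In Python, from plant import r, viewer, close_job gives the robot as it stands. The module is installed in compiled form; this text tells all that it offers.
- The arm moves only by the tool arm_command, never from a script. Its arguments are lists of equal length, an entry for each row: "travel": the shift along the world's x, y, z scaled (see below), a list of three; "delta_rot": the turn, a rotation vector about the world's x, y, z scaled (see below), a list of three. In form: {"travel": [[dx, dy, dz], ...], "delta_rot": [[rx, ry, rz], ...]}. A call has 1 to 20 rows; each row is the pose to reach, as a shift and turn from the pose commanded when the call began; what a row does not reach only later rows make up. The controller multiplies each number of a shift by 0.5 m and each number of a turn by 90 degrees. A row lasts 1/8 s, in which the tool goes at most 62.5 mm and 10.7 degrees, less where a joint would pass 70% of its speed; a pose out of reach is approached as far as the arm can. A call with a number of a shift or a turn outside -1 to 1 is refused whole. A call with a gripper value outside its range is refused whole. "grip" is the opening, from 0 (shut) to 1 (fully open), set as the call begins (left out, the last holds). The fingers move at their own pace and stop on an object; "newtons" is the grip in N (left out, the last holds). Time passes only in rows, so rows that repeat a pose let the fingers close. It gives the time, the measured TCP pose, the force, the opening and the grip force at its end, in the units of the state.
- r.get_state(): the state, without advancing time (a new reading comes with each control period).
- viewer.capture(name): name is "scene" or "top"; returns a dict with "img" (420x560x3 uint8, red, green, blue), "camera_matrix" (3x3 intrinsics, pixels), "distortion" ([k1, k2, p1, p2, k3] as OpenCV has them; the pictures are not rectified), "R" (3x3) and "t" (3): a world point X has camera coordinates R X + t. Camera axes: x right, y down, z forward; pixel columns grow to the right and rows downward; lengths in m; the calibration is good to about 2 mm. A picture is of the moment at which its call begins. There is no depth.
- close_job(): hands the job in; it is judged then, once.
The state is a dict: "time_s": time; "joints": joint angles; "qd": joint speeds; "joint_torque": joint torques, N m; "tcp_pos": TCP position; "eef_rot": TCP orientation; "contact_force": force on the tool from outside, world axes, zero at the start; "moment": the same for the moment, N m; "gripper_width": finger opening in m; "gripper_force": force on a finger pad.
Only numpy, scipy, OpenCV 4.12 (cv2) and the standard library are available. Lean on these libraries where they do the work, as an engineer would, in place of code of your own. Each camera call takes 0.05 s, during which the arm holds its last target. There are 200 camera calls.

## Working session

There is one attempt and no reset: what is moved stays moved. The work goes in short steps, Python scripts to look and compute and a tool call to move; the robot and the scene stay as the last step left them, time stands still between calls to the robot, and variables do not carry over. Pictures are saved under pics/ and viewed, at most 10 in all, crops included, and the job is handed in when it is done.

Besides the shell and the picture viewer there is one more tool, called after ">>>" as a command line: name --argument value ..., lists and objects as JSON in quotes. arm_command: Moves the arm, as the interface text tells. Shifts and turns lie within -1 to 1; 1 stands for 0.5 m of shift or 90 degrees of turn. Its arguments: {"type":"object","properties":{"travel":{"type":"array"},"delta_rot":{"type":"array"},"grip":{"type":"number"},"newtons":{"type":"number"}},"required":["travel","delta_rot"]}

```bash
mkdir -p pics; cat > h.py <<'E'
import numpy as np, cv2
from plant import r, viewer, close_job
def cap(n,save=None):
    c=viewer.capture(n)
    if save: cv2.imwrite(f'pics/{save}.png',c['img'][:,:,::-1])
    return c
def ray(c,px,z):
    p=cv2.undistortPoints(np.array(px,float).reshape(-1,1,2),np.array(c['camera_matrix']),np.array(c['distortion'])).reshape(-1,2)
    R=np.array(c['R']);t=np.array(c['t']);o=-R.T@t
    d=np.c_[p,np.ones(len(p))]@R
    return o+d*((z-o[2])/d[:,2])[:,None]
def proj(c,X):
    X=np.array(X,float).reshape(-1,3);R=np.array(c['R'])
    return cv2.projectPoints(X,cv2.Rodrigues(R)[0],np.array(c['t'],float),np.array(c['camera_matrix']),np.array(c['distortion']))[0].reshape(-1,2)
E
python3 - <<'E'
from h import *
for n in('scene','top'):
    c=cap(n,n+'0');R=np.array(c['R']);print(n,(-R.T@np.array(c['t'])).round(3),R.round(2).tolist())
print(r.get_state())
E
```

```text
scene [-0.013 -0.363  0.79 ] [[0.49, -0.87, -0.01], [-0.66, -0.36, -0.66], [0.57, 0.33, -0.75]]
top [ 0.401 -0.032  1.185] [[0.0, -1.0, 0.0], [-0.99, -0.0, -0.11], [0.11, -0.0, -0.99]]
{'time_s': 0.1, 'joints': array([ 9.20229088e+01,  2.05865301e+01,  6.37452841e-01, -1.71978667e-02,
       -7.01341051e+01, -1.65070134e+01]), 'qd': array([ 0.00945124, -0.23149742,  0.09950974,  0.11032887,  0.0075627 ,
       -0.02449595]), 'joint_torque': array([-9.91675188e-04, -5.84158945e+01,  2.93745804e+01,  7.01538876e+00,
        1.01248483e-02, -5.96942732e-05]), 'tcp_pos': array([0.16873972, 0.6530848 , 0.20651519]), 'eef_rot': array([ 1.79915652e+02, -8.13540328e-03, -1.44899545e+01]), 'contact_force': array([ 0.2305174 , -0.07792483,  0.13016914]), 'moment': array([ 0.01310584, -0.00839128, -0.04327702]), 'gripper_force': 0.0, 'gripper_width': 0.08787009852805282}
```

View pics/scene0.png

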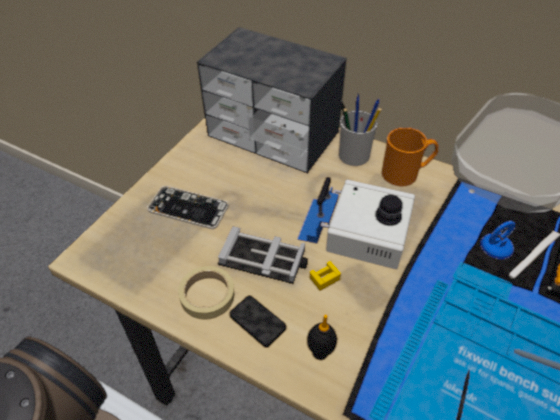

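View pics/top0.png

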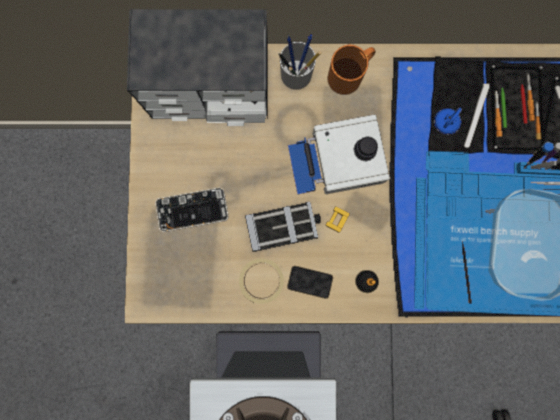

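```bash
python3 - <<'E'
from h import *
c=cap('top'); s=cap('scene')
b=c['img'][:,:,::-1].copy(); hsv=cv2.cvtColor(b,cv2.COLOR_BGR2HSV)
H,S,V=[hsv[...,i].astype(int) for i in range(3)]
def big(m,roi):
    x0,y0,x1,y1=roi;k=np.zeros(m.shape,np.uint8);k[y0:y1,x0:x1]=m[y0:y1,x0:x1]
    k=cv2.morphologyEx(k.astype(np.uint8),cv2.MORPH_CLOSE,np.ones((5,5)))
    cs=cv2.findContours(k,cv2.RETR_EXTERNAL,cv2.CHAIN_APPROX_NONE)[0]
    return max(cs,key=cv2.contourArea).reshape(-1,2)
def rep(name,m,roi,z):
    q=big(m,roi);P=ray(c,q,z)[:,:2].astype(np.float32)*1000
    (cx,cy),wh,a=cv2.minAreaRect(P);print(name,q.min(0),q.max(0),'c',round(cx,1),round(cy,1),'wh',np.round(wh,1),'a',round(a,1))
wood=(H>8)&(H<25)&(S>60)
rep('phone',~wood,(145,180,240,240),.007)
rep('vice',~wood,(240,198,325,258),.03)
rep('hoodroof',(S<45)&(V>150),(305,105,395,200),.062)
rep('cover',(H>100)&(H<125)&(S>120),(280,130,325,200),.003)
rep('handle',(V<60),(300,130,322,190),.097)
rep('tape',(H>20)&(S<110)&(V>0),(235,255,288,305),.025)
rep('case',V<70,(285,260,338,302),.015)
rep('blower',V<60,(350,265,385,296),.05)
rep('mag',(S>150)&(H>20)&(H<35),(320,200,355,235),.024)
rep('cab',V<90,(125,5,270,95),.2)
for n,im,(x0,y0,x1,y1) in(('t',c['img'],(145,100,395,260)),('s',s['img'],(290,160,430,280))):
    k=im[y0:y1,x0:x1,::-1];f=800/(x1-x0) if n=='t' else 600/(y1-y0)*.99
    f=min(f,590/(y1-y0)); cv2.imwrite(f'pics/crop_{n}.png',cv2.resize(k,None,fx=f,fy=f,interpolation=cv2.INTER_CUBIC)); print(n,f)
E
```

```text
phone [146 180] [239 239] c 523.3 160.9 wh [133.7 207.2] a 0.0
vice [245 201] [319 251] c 483.5 -43.7 wh [ 88.2 161.7] a 12.2
hoodroof [308 114] [388 190] c 642.6 -181.5 wh [148.2 158.6] a 10.6
cover [289 140] [320 192] c 624.3 -92.6 wh [117.   57.9] a 10.7
handle [305 144] [313 175] c 619.8 -95.9 wh [67.8  9.1] a 10.8
tape [238 258] [283 303] c 364.9 7.5 wh [98.3 96.4] a 81.8
case [288 267] [331 297] c 362.3 -101.1 wh [90.7 51. ] a 76.1
blower [356 271] [377 291] c 364.9 -220.5 wh [42.4 45.1] a 0.0
mag [326 207] [348 231] c 500.0 -162.3 wh [33.7 46.7] a 61.6
cab [125   5] [269  94] c 817.8 128.8 wh [181.1 284.1] a 0.1
t 3.2
s 4.916666666666667
```

View pics/crop_t.png

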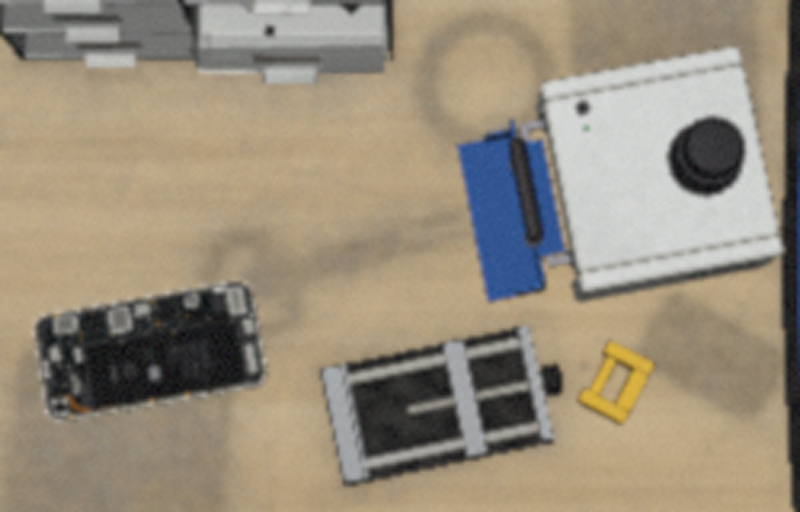

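```bash
cat > m.py <<'E'
from h import *
def phone(c,verbose=True,roi=None):
    b=c['img'][:,:,::-1].copy(); hsv=cv2.cvtColor(b,cv2.COLOR_BGR2HSV);H,S,V=[hsv[...,i].astype(int) for i in range(3)]
    m=((V<75)).astype(np.uint8);k=np.zeros_like(m);x0,y0,x1,y1=roi or(150,180,240,240);k[y0:y1,x0:x1]=m[y0:y1,x0:x1]
    k=cv2.morphologyEx(k,cv2.MORPH_CLOSE,np.ones((7,7)))
    q=max(cv2.findContours(k,cv2.RETR_EXTERNAL,cv2.CHAIN_APPROX_NONE)[0],key=cv2.contourArea).reshape(-1,2)
    P=ray(c,q,.004)[:,:2].astype(np.float32)*1000
    return cv2.minAreaRect(P)
E
python3 - <<'E'
from m import *
c=cap('top');print(phone(c))
o=np.array([145,100])
A=lambda l:o+np.array(l)/3.2
print('phone corners',(ray(c,A([(38,320),(243,283),(263,378),(55,415)]),.007)*1000).round(1).tolist())
roof=ray(c,A([(541,85),(738,48),(781,250),(580,292)]),.062)[:,:2]*1000
print('roof',roof.round(1).tolist(),roof.mean(0))
e=(roof[1]-roof[0]+roof[2]-roof[3]);print('yaw in',np.degrees(np.arctan2(e[1],e[0])))
f=(roof[0]-roof[3]+roof[1]-roof[2]);print('yaw y',np.degrees(np.arctan2(f[1],f[0])))
print('sizes',[np.linalg.norm(roof[i]-roof[i-1]).round(1) for i in range(4)])
h=ray(c,A([(512,140),(525,140),(530,242),(542,242)]),.097)*1000;print('handle',h.round(1).tolist(),h.mean(0))
q=ray(c,A([(458,145),(490,301)]),.006)*1000;print('foot front edge',q.round(1).tolist())
q=ray(c,A([(388,70),(322,368),(520,328)]),.03)*1000;print('cab low corner(z.03), vice corners',q.round(1).tolist())
q=ray(c,A([(388,70),(205,72)]),.0)*1000;print('cab z0',q.round(1).tolist())
s=cap('scene')
E
```

```text
((524.488525390625, 165.13616943359375), (69.90888977050781, 149.3386688232422), 10.290034294128418)
phone corners [[544.4, 242.5, 7.0], [570.8, 98.2, 7.0], [503.4, 83.3, 7.0], [477.3, 228.8, 7.0]]
roof [[699.8, -109.8], [726.0, -245.1], [585.7, -271.4], [556.9, -135.1]] [ 642.10875884 -190.33718687]
yaw in -78.56800065195095
yaw y 10.321154010085445
sizes [np.float64(145.1), np.float64(137.8), np.float64(142.7), np.float64(139.3)]
handle [[653.3, -87.9, 97.0], [653.3, -96.5, 97.0], [585.1, -99.4, 97.0], [585.1, -107.3, 97.0]] [619.21239316 -97.78862639  97.        ]
foot front edge [[670.8, -54.0, 6.0], [558.3, -76.5, 6.0]]
cab low corner(z.03), vice corners [[719.0, -4.4, 30.0], [508.4, 40.5, 30.0], [536.2, -96.3, 30.0]]
cab z0 [[727.3, -3.6, 0.0], [725.7, 128.5, 0.0]]
```

View pics/crop_s.png

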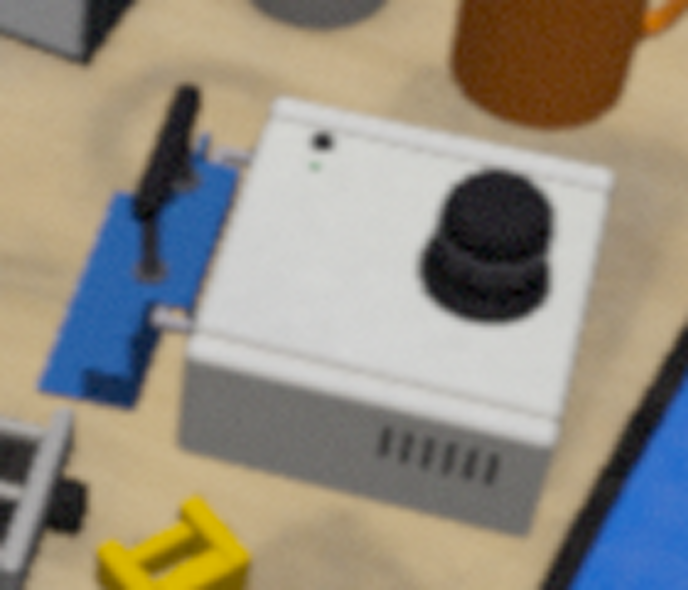

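Top view: the phone is at about (192,209) and the hood roof at (352,153), with the mouth facing left. The cover handle bar runs from (305,144) to (314,175), and the vice is at (282,226). The scene crop shows the cover hung on the rail with the handle free. I'll cross-check the handle in the second view.

```bash
python3 - <<'E'
from h import *
s=cap('scene')
# handle bar ends in scene crop -> ray at z=.1 (top of bar when hung)
f=4.9167;A=lambda l:np.array([290,160])+np.array(l)/f
print((ray(s,A([(187,92),(145,208)]),.097)*1000).round(1))
# predicted hood stuff
u=np.array([.182,-.983]);v=np.array([.983,.182]);C=np.array([642,-190.])
print('roof corners scene crop',((proj(s,[[*(C+a*u+b*v)/1000,.062] for a,b in((-70,74),(70,74),(70,-74),(-70,-74))])-[290,160])*f).round(0).tolist())
t=cap('top');print('mat edge y',(ray(t,[(392,200),(392,260)],0)*1000).round(0).tolist())
E
```

```text
[[ 650.   -95.8   97. ]
 [ 586.3 -108.9   97. ]]
roof corners scene crop [[262.0, 85.0], [604.0, 163.0], [539.0, 441.0], [167.0, 347.0]]
mat edge y [[546.0, -290.0, 0.0], [410.0, -287.0, 0.0]]
```

>>> arm_command --travel '[[0.44, -0.8, 0], [0.44, -0.8, 0], [0.44, -0.8, 0], [0.44, -0.8, 0], [0.44, -0.8, 0], [0.44, -0.8, 0], [0.44, -0.8, 0], [0.44, -0.8, 0], [0.44, -0.8, 0], [0.44, -0.8, 0]]' --delta_rot '[[0, 0, 0.28], [0, 0, 0.28], [0, 0, 0.28], [0, 0, 0.28], [0, 0, 0.28], [0, 0, 0.28], [0, 0, 0.28], [0, 0, 0.28], [0, 0, 0.28], [0, 0, 0.28]]' --grip 1

```text
time_s: 1.65
tcp_pos: [0.3888, 0.2539, 0.2075]
eef_rot: [-180.0, -0.0, 10.7]
contact_force: [-0.0, -0.0, -0.1]
gripper_width: 0.088
gripper_force: 0.0
```

>>> arm_command --travel '[[0.46, -0.708, 0], [0.46, -0.708, 0], [0.46, -0.708, 0], [0.46, -0.708, 0], [0.46, -0.708, 0], [0.46, -0.708, 0], [0.46, -0.708, 0], [0.46, -0.708, -0.08], [0.46, -0.708, -0.1], [0.46, -0.708, -0.1]]' --delta_rot '[[0, 0, 0], [0, 0, 0], [0, 0, 0], [0, 0, 0], [0, 0, 0], [0, 0, 0], [0, 0, 0], [0, 0, 0], [0, 0, 0], [0, 0, 0]]'

```text
time_s: 2.9
tcp_pos: [0.6187, -0.0995, 0.1571]
eef_rot: [180.0, 0.1, 10.8]
contact_force: [-1.1, -0.1, 0.7]
gripper_width: 0.0877
gripper_force: 0.0
```

```bash
python3 - <<'E'
from h import *
s=cap('scene');t=cap('top')
cv2.imwrite('pics/b.png',np.hstack([cv2.resize(s['img'][130:280,250:430,::-1],None,fx=2.2,fy=2.2,interpolation=2),cv2.resize(t['img'][90:240,250:430,::-1],None,fx=2.2,fy=2.2,interpolation=2)]))
E
```

```text
(no output)
```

View pics/b.png

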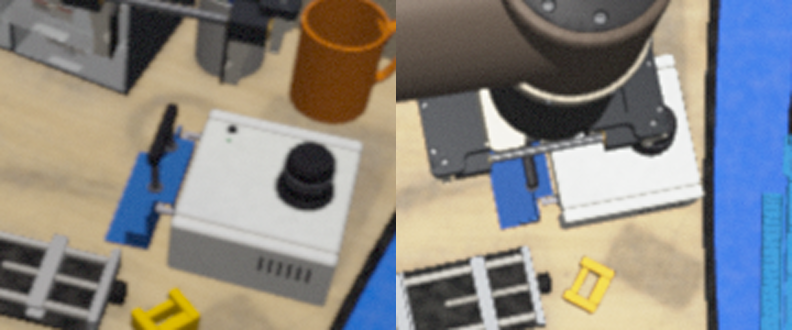

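The gripper stands over the handle with its closing line along the hood axis. Next I descend and close.

>>> arm_command --travel '[[0, 0, -0.06], [0, 0, -0.1], [0, 0, -0.126], [0, 0, -0.126], [0, 0, -0.126]]' --delta_rot '[[0, 0, 0], [0, 0, 0], [0, 0, 0], [0, 0, 0], [0, 0, 0]]'

```text
time_s: 3.62
tcp_pos: [0.6197, -0.1003, 0.0956]
eef_rot: [180.0, -0.1, 10.7]
contact_force: [0.2, -0.3, 1.0]
gripper_width: 0.0875
gripper_force: 0.0
```

>>> arm_command --travel '[[0, 0, 0], [0, 0, 0], [0, 0, 0], [0, 0, 0], [0, 0, 0], [0, 0, 0], [0, 0, 0], [0, 0, 0], [0, 0, 0], [0, 0, 0], [0, 0, 0], [0, 0, 0]]' --delta_rot '[[0, 0, 0], [0, 0, 0], [0, 0, 0], [0, 0, 0], [0, 0, 0], [0, 0, 0], [0, 0, 0], [0, 0, 0], [0, 0, 0], [0, 0, 0], [0, 0, 0], [0, 0, 0]]' --grip 0 --newtons 25

```text
time_s: 5.12
tcp_pos: [0.6189, -0.1005, 0.0944]
eef_rot: [180.0, -0.0, 10.7]
contact_force: [0.2, 0.5, 0.0]
gripper_width: 0.0006
gripper_force: 0.0
```

```bash
python3 - <<'E'
from h import *
s=cap('scene');t=cap('top')
cv2.imwrite('pics/c.png',np.hstack([cv2.resize(s['img'][130:280,250:430,::-1],None,fx=2.2,fy=2.2,interpolation=2),cv2.resize(t['img'][90:240,250:430,::-1],None,fx=2.2,fy=2.2,interpolation=2)]))
E
```

```text
(no output)
```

View pics/c.png

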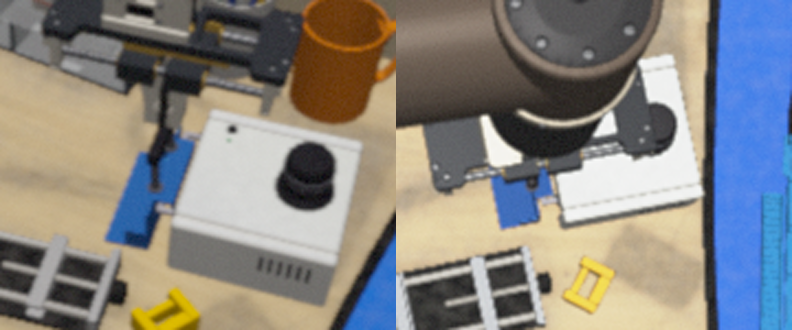

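```bash
python3 - <<'E'
from h import *
s=cap('scene');t=cap('top')
for c,o in((s,(250,130)),(t,(250,90))):
    print(((proj(c,[[.619,-.1005,.0944],[.619,-.1005,.0754],[.619,-.1005,.1414],[.65,-.096,.1],[.586,-.108,.1]])-o)*2.2).round(0).tolist())
# triangulate handle ends from two views (initial crops)
E
python3 - <<'E'
import cv2
a=cv2.imread('pics/scene0.png')[165:225,295:345];b=cv2.imread('pics/top0.png')[130:190,280:330]
s=__import__('h').cap('scene')['img'][120:220,280:360,::-1]
cv2.imwrite('pics/d.png',cv2.hconcat([cv2.resize(a,(333,400),interpolation=2),cv2.resize(s,(320,400),interpolation=2)]))
E
```

```text
[[161.0, 133.0], [160.0, 149.0], [164.0, 94.0], [172.0, 105.0], [152.0, 156.0]]
[[134.0, 154.0], [133.0, 158.0], [137.0, 144.0], [130.0, 121.0], [143.0, 187.0]]
```

View pics/d.png

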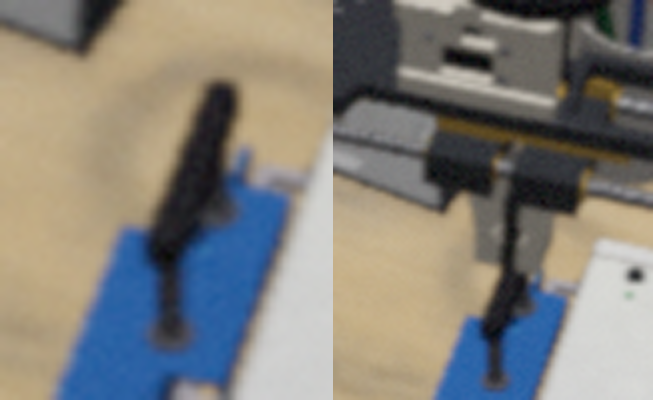

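```bash
python3 - <<'E'
from h import *
print(r.tips_ahead, {k:np.round(v,4) for k,v in r.get_state().items()})
s=cap('scene')['img'][160:215,300:345,::-1]
a=cv2.imread('pics/scene0.png')[160:215,300:345]
b=cap('top')['img'][130:190,285:335,::-1];a2=cv2.imread('pics/top0.png')[130:190,285:335]
k=cv2.hconcat([cv2.resize(a,None,fx=7,fy=7,interpolation=0),cv2.resize(s,None,fx=7,fy=7,interpolation=0)])
cv2.imwrite('pics/e.png',k)
E
```

```text
0.019 {'time_s': np.float64(5.375), 'joints': array([ 8.59240e+00,  2.12903e+01, -1.39900e+01,  1.00000e-03,
       -5.47222e+01,  9.21217e+01]), 'qd': array([-0.0291,  0.015 , -0.0632, -0.0131,  0.0515,  0.0129]), 'joint_torque': array([ 6.00000e-04, -5.54249e+01,  2.55215e+01,  5.97410e+00,
        7.68000e-02,  0.00000e+00]), 'tcp_pos': array([ 0.6188, -0.1005,  0.0943]), 'eef_rot': array([1.799992e+02, 2.500000e-03, 1.071470e+01]), 'contact_force': array([-0.4595, -0.078 , -0.1835]), 'moment': array([-0.0481,  0.0236, -0.0009]), 'gripper_force': np.float64(0.0), 'gripper_width': np.float64(0.0006)}
```

View pics/e.png

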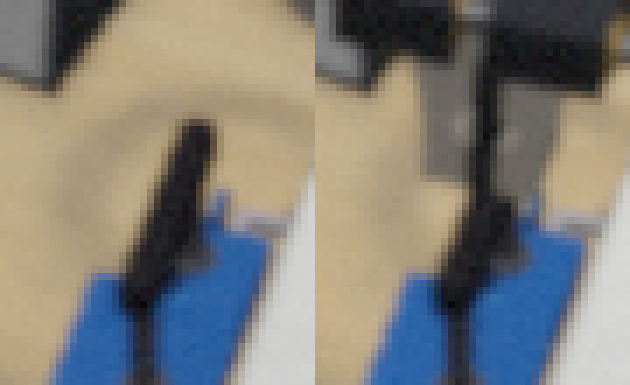

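The closed fingers hide the far part of the bar, and the cover hasn't moved. That means the tips passed above the bar, and they look about 28 mm higher than I expected. I'll open, go slightly lower and test.

>>> arm_command --travel '[[0, 0, 0], [0, 0, 0], [0, 0, 0], [0, 0, 0], [0, 0, -0.01], [0, 0, -0.018], [0, 0, -0.018], [0, 0, -0.018]]' --delta_rot '[[0, 0, 0], [0, 0, 0], [0, 0, 0], [0, 0, 0], [0, 0, 0], [0, 0, 0], [0, 0, 0], [0, 0, 0]]' --grip 0.5

```text
time_s: 6.48
tcp_pos: [0.6189, -0.1005, 0.0853]
eef_rot: [180.0, 0.0, 10.7]
contact_force: [0.3, 0.8, -0.0]
gripper_width: 0.0438
gripper_force: 0.0
```

```bash
python3 - <<'E'
from h import *
s=cap('scene');t=cap('top')
k=s['img'][140:230,290:370,::-1]
cv2.imwrite('pics/f.png',cv2.hconcat([cv2.resize(k,(480,540),interpolation=2),cv2.resize(t['img'][110:200,290:340,::-1],(300,540),interpolation=2)]))
T=[.6188,-.1005]
u=np.array([.182,-.983])
for dz in(0,.028):
  print(dz,[((proj(s,[[T[0]+a*u[0],T[1]+a*u[1],.0853-.019+dz]])-[290,140])*6).round(0).tolist() for a in(-.022,-.043,.022,.043)])
E
```

```text
0 [[[127.0, 350.0]], [[65.0, 335.0]], [[260.0, 381.0]], [[323.0, 396.0]]]
0.028 [[[131.0, 289.0]], [[68.0, 274.0]], [[266.0, 320.0]], [[332.0, 335.0]]]
```

View pics/f.png

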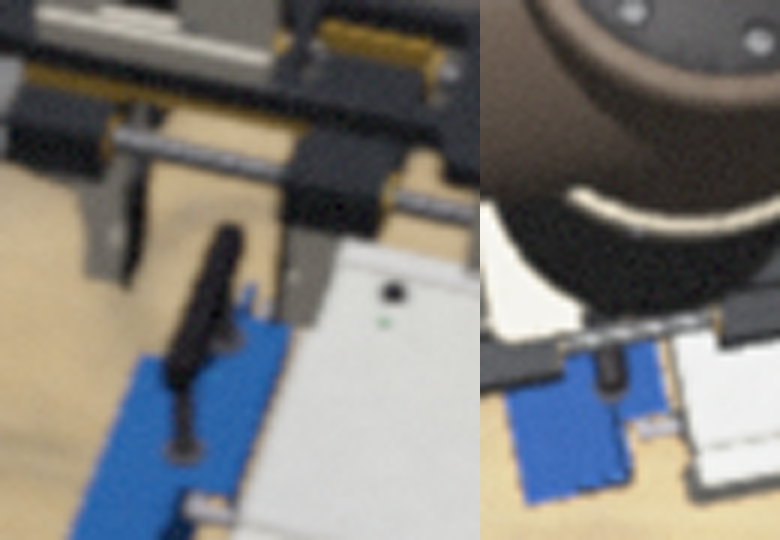

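The scene crop shows the finger bottoms at about (107,280) and (300,324). That puts the tips near z = 0.094, roughly 27 mm higher than the state implies. A light close will test this.

>>> arm_command --travel '[[0, 0, -0.012], [0, 0, -0.012], [0, 0, -0.012], [0, 0, -0.012], [0, 0, -0.012], [0, 0, -0.012], [0, 0, -0.012], [0, 0, -0.012], [0, 0, -0.012]]' --delta_rot '[[0, 0, 0], [0, 0, 0], [0, 0, 0], [0, 0, 0], [0, 0, 0], [0, 0, 0], [0, 0, 0], [0, 0, 0], [0, 0, 0]]' --grip 0 --newtons 4

```text
time_s: 7.7
tcp_pos: [0.6189, -0.1004, 0.0794]
eef_rot: [180.0, -0.0, 10.7]
contact_force: [-0.2, -0.2, 0.1]
gripper_width: 0.0116
gripper_force: 4.0
```

Confirmed: the pads have the bar (11.6 mm), but high up on it. I'll open, go 12 mm deeper and grip firmly.

>>> arm_command --travel '[[0, 0, 0], [0, 0, 0], [0, 0, 0], [0, 0, 0], [0, 0, -0.012], [0, 0, -0.024], [0, 0, -0.024]]' --delta_rot '[[0, 0, 0], [0, 0, 0], [0, 0, 0], [0, 0, 0], [0, 0, 0], [0, 0, 0], [0, 0, 0]]' --grip 0.4

```text
time_s: 8.57
tcp_pos: [0.6182, -0.1005, 0.0664]
eef_rot: [-180.0, 0.1, 10.7]
contact_force: [-0.7, 0.9, 0.1]
gripper_width: 0.0349
gripper_force: 0.0
```

>>> arm_command --travel '[[0, 0, 0], [0, 0, 0], [0, 0, 0], [0, 0, 0], [0, 0, 0], [0, 0, 0], [0, 0, 0], [0, 0, 0]]' --delta_rot '[[0, 0, 0], [0, 0, 0], [0, 0, 0], [0, 0, 0], [0, 0, 0], [0, 0, 0], [0, 0, 0], [0, 0, 0]]' --grip 0 --newtons 30

```text
time_s: 9.57
tcp_pos: [0.619, -0.1005, 0.0676]
eef_rot: [180.0, -0.0, 10.7]
contact_force: [-0.6, -0.1, 3.1]
gripper_width: 0.0117
gripper_force: 29.9
```

>>> arm_command --travel '[[0, 0, 0.02], [0, 0, 0.04], [0, 0, 0.06], [0, 0, 0.08], [0, 0, 0.1], [0, 0, 0.12], [0, 0, 0.12], [-0.01, 0.04, 0.12], [-0.016, 0.08, 0.12], [-0.022, 0.12, 0.12], [-0.03, 0.16, 0.12], [-0.03, 0.16, 0.12], [-0.03, 0.16, 0.12]]' --delta_rot '[[0, 0, 0], [0, 0, 0], [0, 0, 0], [0, 0, 0], [0, 0, 0], [0, 0, 0], [0, 0, 0], [0, 0, 0], [0, 0, 0], [0, 0, 0], [0, 0, 0], [0, 0, 0], [0, 0, 0]]'

```text
time_s: 11.2
tcp_pos: [0.6038, -0.02, 0.1274]
eef_rot: [180.0, -0.0, 10.8]
contact_force: [0.9, 0.1, -1.5]
gripper_width: 0.0118
gripper_force: 29.8
```

```bash
python3 - <<'E'
from h import *
s=cap('scene','g');t=cap('top','gt')
hsv=cv2.cvtColor(s['img'][:,:,::-1].copy(),cv2.COLOR_BGR2HSV);m=((hsv[...,0]>100)&(hsv[...,0]<125)&(hsv[...,1]>120)).astype(np.uint8)
m[:, :240]=0;m[:,345:]=0;m[:150]=0;m[280:]=0
ys,xs=np.nonzero(m);print('blue bbox',xs.min(),xs.max(),ys.min(),ys.max(),len(xs))
# predicted foot corners; TCP T, foot z .063, cover yaw -79.3
T=np.array([.604,-.0205]);u=np.array([.182,-.983]);v=np.array([.983,.182])
print(proj(s,[[*(T+a*u+b*v),.063] for a,b in((-.035,.058),(-.035,-.058),(.008,-.058))]).round(0).tolist())
E
```

```text
blue bbox 257 309 157 211 843
[[275.0, 169.0], [255.0, 209.0], [277.0, 214.0]]
```

>>> arm_command --travel '[[-0.06, 0, 0.02], [-0.12, 0, 0.02], [-0.18, 0, 0.02], [-0.24, 0, 0.02], [-0.26, 0, 0.02], [-0.26, -0.05, 0.02], [-0.26, -0.11, 0.02], [-0.26, -0.18, 0.02], [-0.26, -0.25, 0.02], [-0.26, -0.32, 0.02], [-0.26, -0.38, 0.02], [-0.26, -0.43, 0.02], [-0.26, -0.454, 0.02], [-0.26, -0.454, 0.02], [-0.26, -0.454, 0.02]]' --delta_rot '[[0, 0, -0.02], [0, 0, -0.05], [0, 0, -0.08], [0, 0, -0.1], [0, 0, -0.12], [0, 0, -0.12], [0, 0, -0.12], [0, 0, -0.12], [0, 0, -0.12], [0, 0, -0.12], [0, 0, -0.12], [0, 0, -0.12], [0, 0, -0.12], [0, 0, -0.12], [0, 0, -0.12]]'

```text
time_s: 13.18
tcp_pos: [0.4737, -0.2471, 0.1373]
eef_rot: [-180.0, 0.0, -0.1]
contact_force: [0.2, -1.1, -1.7]
gripper_width: 0.0114
gripper_force: 29.9
```

```bash
python3 - <<'E'
from h import *
s=cap('scene')
hsv=cv2.cvtColor(s['img'][:,:,::-1].copy(),cv2.COLOR_BGR2HSV);m=((hsv[...,0]>100)&(hsv[...,0]<125)&(hsv[...,1]>120)).astype(np.uint8)
n,l,st,ce=cv2.connectedComponentsWithStats(m);print([x.tolist() for x in st[1:] if x[4]>150])
print('mag',[x for x in [cv2.boundingRect(((hsv[240:310,290:360,0]>20)&(hsv[240:310,290:360,0]<35)&(hsv[240:310,290:360,1]>180)).astype(np.uint8))]])
T=np.array([.474,-.247])
print('footpred z.07',proj(s,[[T[0]+b,T[1]+a,.07] for a,b in((.035,.058),(.035,-.058),(-.008,-.058),(-.024,.058))]).round(0).tolist())
print('foot on desk',proj(s,[[T[0]+b,T[1]+a,0] for a,b in((.035,.058),(.035,-.058),(-.008,-.058),(-.008,.058))]).round(0).tolist())
E
```

```text
[[351, 182, 209, 238, 9383], [480, 220, 36, 40, 886], [332, 255, 58, 55, 1320], [455, 366, 21, 54, 178]]
mag [(20, 21, 31, 29)]
footpred z.07 [[358.0, 253.0], [329.0, 303.0], [354.0, 314.0], [390.0, 267.0]]
foot on desk [[354.0, 276.0], [326.0, 325.0], [349.0, 336.0], [375.0, 286.0]]
```

>>> arm_command --travel '[[0.016, 0, -0.03], [0.016, 0, -0.06], [0.016, 0, -0.09], [0.016, 0, -0.115], [0.016, 0, -0.13], [0.016, 0, -0.138], [0.016, 0, -0.142], [0.016, 0, -0.142], [0.016, 0, -0.142]]' --delta_rot '[[0, 0, 0], [0, 0, 0], [0, 0, 0], [0, 0, 0], [0, 0, 0], [0, 0, 0], [0, 0, 0], [0, 0, 0], [0, 0, 0]]'

```text
time_s: 14.35
tcp_pos: [0.4821, -0.2475, 0.0668]
eef_rot: [180.0, -0.0, -0.1]
contact_force: [0.7, -0.5, -2.1]
gripper_width: 0.0114
gripper_force: 29.9
```

>>> arm_command --travel '[[0, 0, -0.002], [0, 0, -0.004], [0, 0, -0.004], [0, 0, -0.004]]' --delta_rot '[[0, 0, 0], [0, 0, 0], [0, 0, 0], [0, 0, 0]]'

```text
time_s: 14.85
tcp_pos: [0.4821, -0.2481, 0.0654]
eef_rot: [179.9, -0.1, -0.1]
contact_force: [-2.4, -1.6, 6.9]
gripper_width: 0.0117
gripper_force: 29.9
```

>>> arm_command --travel '[[0, 0, 0.002], [0, 0, 0.002], [0, 0, 0.002], [0, 0, 0.002], [0, 0, 0.002], [0, 0, 0.05], [0, 0, 0.12], [0, 0, 0.2], [0, 0, 0.28], [0, 0, 0.28]]' --delta_rot '[[0, 0, 0], [0, 0, 0], [0, 0, 0], [0, 0, 0], [0, 0, 0], [0, 0, 0], [0, 0, 0], [0, 0, 0], [0, 0, 0], [0, 0, 0]]' --grip 0.5

```text
time_s: 16.1
tcp_pos: [0.4838, -0.248, 0.2079]
eef_rot: [179.9, -0.4, -0.1]
contact_force: [0.2, 0.4, -0.8]
gripper_width: 0.0439
gripper_force: 0.0
```

```bash
python3 - <<'E'
from m import *
s=cap('scene');t=cap('top')
f=3
cv2.imwrite('pics/h.png',cv2.hconcat([cv2.resize(s['img'][190:360,285:400,::-1],(345,510),interpolation=2),cv2.resize(t['img'][100:270,255:400,::-1],(435,510),interpolation=2)]))
print('phone',phone(t))
# hood roof by white mask in top and scene
for c,roi in((t,(300,105,395,200)),(s,(320,170,420,270))):
    hsv=cv2.cvtColor(c['img'][:,:,::-1].copy(),cv2.COLOR_BGR2HSV);m=((hsv[...,1]<60)&(hsv[...,2]>170)).astype(np.uint8)
    k=np.zeros_like(m);x0,y0,x1,y1=roi;k[y0:y1,x0:x1]=m[y0:y1,x0:x1];k=cv2.morphologyEx(k,cv2.MORPH_OPEN,np.ones((5,5)))
    q=max(cv2.findContours(k,0,1)[0],key=cv2.contourArea)
    a=cv2.approxPolyDP(cv2.convexHull(q),5,True).reshape(-1,2);P=ray(c,a,.062)[:,:2]*1000
    h=ray(c,cv2.convexHull(q).reshape(-1,2),.062)[:,:2].astype(np.float32)*1000
    print(a.tolist(),P.round(0).tolist(),cv2.minAreaRect(h))
E
```

```text
phone ((524.5105590820312, 165.16769409179688), (68.72795104980469, 148.87603759765625), 9.958215713500977)
[[380, 139], [315, 125], [376, 114]] [[672.0, -254.0], [703.0, -112.0], [728.0, -246.0]] ((700.1160278320312, -182.76663208007812), (56.03759765625, 141.95584106445312), 0.06522989273071289)
[[339, 195], [377, 197], [406, 234], [402, 249], [328, 232]] [[653.0, -121.0], [684.0, -188.0], [622.0, -270.0], [585.0, -275.0], [557.0, -143.0]] ((625.7138061523438, -198.27980041503906), (117.49201202392578, 142.15231323242188), 11.612732887268066)
```

View pics/h.png

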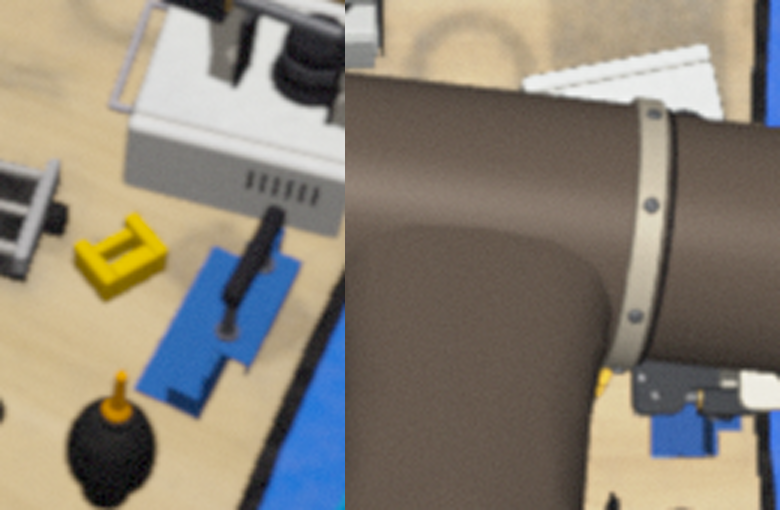

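The crop shows the cover upright on its foot near (220,320). It is clear of the hood, the magnetiser and the blower. Next I move to the phone's near side.

>>> arm_command --travel '[[-0.05, 0.1, 0], [-0.05, 0.2, 0], [-0.05, 0.3, 0], [-0.05, 0.4, 0], [-0.05, 0.5, 0], [-0.05, 0.6, 0], [-0.05, 0.7, 0], [-0.05, 0.8, 0], [-0.05, 0.8, 0], [-0.05, 0.8, -0.12], [-0.05, 0.8, -0.24], [-0.05, 0.8, -0.34], [-0.05, 0.8, -0.38], [-0.05, 0.8, -0.38], [-0.05, 0.8, -0.38]]' --delta_rot '[[0, 0, 0.02], [0, 0, 0.04], [0, 0, 0.07], [0, 0, 0.1], [0, 0, 0.12], [0, 0, 0.12], [0, 0, 0.12], [0, 0, 0.12], [0, 0, 0.12], [0, 0, 0.12], [0, 0, 0.12], [0, 0, 0.12], [0, 0, 0.12], [0, 0, 0.12], [0, 0, 0.12]]' --grip 1

```text
time_s: 18.08
tcp_pos: [0.4571, 0.1523, 0.0149]
eef_rot: [180.0, -0.0, 10.7]
contact_force: [0.9, -0.0, 0.5]
gripper_width: 0.0878
gripper_force: 0.0
```

>>> arm_command --travel '[[0, 0, -0.004], [0, 0, -0.008], [0, 0, -0.012], [0, 0, -0.016], [0, 0, -0.02], [0, 0, -0.02]]' --delta_rot '[[0, 0, 0], [0, 0, 0], [0, 0, 0], [0, 0, 0], [0, 0, 0], [0, 0, 0]]'

```text
time_s: 18.82
tcp_pos: [0.4567, 0.1524, 0.0041]
eef_rot: [180.0, 0.0, 10.7]
contact_force: [0.0, 1.1, -0.7]
gripper_width: 0.0876
gripper_force: 0.0
```

>>> arm_command --travel '[[0, 0, -0.003], [0, 0, -0.006], [0, 0, -0.008], [0, 0, -0.008]]' --delta_rot '[[0, 0, 0], [0, 0, 0], [0, 0, 0], [0, 0, 0]]'

```text
time_s: 19.32
tcp_pos: [0.4568, 0.1525, 0.0003]
eef_rot: [180.0, 0.0, 10.7]
contact_force: [-0.5, 0.5, 0.5]
gripper_width: 0.0877
gripper_force: 0.0
```

>>> arm_command --travel '[[0, 0, -0.002], [0, 0, -0.004], [0, 0, -0.004]]' --delta_rot '[[0, 0, 0], [0, 0, 0], [0, 0, 0]]'

```text
time_s: 19.7
tcp_pos: [0.4568, 0.1524, -0.0017]
eef_rot: [180.0, 0.0, 10.7]
contact_force: [-0.2, -0.1, -0.7]
gripper_width: 0.0875
gripper_force: 0.0
```

>>> arm_command --travel '[[0, 0, -0.002], [0, 0, -0.004], [0, 0, -0.004]]' --delta_rot '[[0, 0, 0], [0, 0, 0], [0, 0, 0]]'

```text
time_s: 20.08
tcp_pos: [0.4568, 0.1525, -0.0037]
eef_rot: [180.0, 0.0, 10.7]
contact_force: [-0.2, 0.3, 0.4]
gripper_width: 0.0878
gripper_force: 0.0
```

>>> arm_command --travel '[[0, 0, -0.002], [0, 0, -0.003], [0, 0, -0.003]]' --delta_rot '[[0, 0, 0], [0, 0, 0], [0, 0, 0]]'

```text
time_s: 20.45
tcp_pos: [0.4568, 0.1525, -0.0052]
eef_rot: [180.0, 0.0, 10.7]
contact_force: [0.5, -0.7, 0.2]
gripper_width: 0.0874
gripper_force: 0.0
```

>>> arm_command --travel '[[0, 0, -0.002], [0, 0, -0.003], [0, 0, -0.003]]' --delta_rot '[[0, 0, 0], [0, 0, 0], [0, 0, 0]]'

```text
time_s: 20.82
tcp_pos: [0.4568, 0.1525, -0.0067]
eef_rot: [180.0, 0.0, 10.7]
contact_force: [-0.3, -0.2, -1.0]
gripper_width: 0.0876
gripper_force: 0.0
```

>>> arm_command --travel '[[0, 0, -0.002], [0, 0, -0.003], [0, 0, -0.003]]' --delta_rot '[[0, 0, 0], [0, 0, 0], [0, 0, 0]]'

```text
time_s: 21.2
tcp_pos: [0.4568, 0.1525, -0.0082]
eef_rot: [180.0, 0.0, 10.7]
contact_force: [0.3, -0.4, 0.5]
gripper_width: 0.0875
gripper_force: 0.0
```

>>> arm_command --travel '[[0, 0, -0.002], [0, 0, -0.003], [0, 0, -0.003]]' --delta_rot '[[0, 0, 0], [0, 0, 0], [0, 0, 0]]'

```text
time_s: 21.58
tcp_pos: [0.4568, 0.1525, -0.0097]
eef_rot: [180.0, 0.0, 10.7]
contact_force: [-0.5, 0.1, 1.0]
gripper_width: 0.0878
gripper_force: 0.0
```

>>> arm_command --travel '[[0, 0, -0.002], [0, 0, -0.003], [0, 0, -0.003]]' --delta_rot '[[0, 0, 0], [0, 0, 0], [0, 0, 0]]'

```text
time_s: 21.95
tcp_pos: [0.4568, 0.1525, -0.0112]
eef_rot: [180.0, 0.0, 10.7]
contact_force: [0.4, -0.7, -0.1]
gripper_width: 0.0874
gripper_force: 0.0
```

>>> arm_command --travel '[[0, 0, -0.002], [0, 0, -0.003], [0, 0, -0.003]]' --delta_rot '[[0, 0, 0], [0, 0, 0], [0, 0, 0]]'

```text
time_s: 22.32
tcp_pos: [0.4568, 0.1525, -0.0127]
eef_rot: [180.0, 0.0, 10.7]
contact_force: [0.0, 0.5, 0.2]
gripper_width: 0.0878
gripper_force: 0.0
```

>>> arm_command --travel '[[0, 0, -0.002], [0, 0, -0.003]]' --delta_rot '[[0, 0, 0], [0, 0, 0]]'

```text
time_s: 22.58
tcp_pos: [0.4568, 0.1525, -0.0142]
eef_rot: [180.0, 0.0, 10.7]
contact_force: [0.0, 0.3, 0.7]
gripper_width: 0.0878
gripper_force: 0.0
```

>>> arm_command --travel '[[0, 0, -0.002], [0, 0, -0.003]]' --delta_rot '[[0, 0, 0], [0, 0, 0]]'

```text
time_s: 22.82
tcp_pos: [0.4568, 0.1525, -0.0157]
eef_rot: [180.0, 0.0, 10.7]
contact_force: [0.2, -0.7, 0.3]
gripper_width: 0.0876
gripper_force: 0.0
```

>>> arm_command --travel '[[0, 0, -0.002], [0, 0, -0.003]]' --delta_rot '[[0, 0, 0], [0, 0, 0]]'

```text
time_s: 23.08
tcp_pos: [0.4568, 0.1525, -0.0172]
eef_rot: [180.0, 0.0, 10.7]
contact_force: [-0.4, -0.3, 0.0]
gripper_width: 0.0877
gripper_force: 0.0
```

```bash
python3 - <<'E'
from h import *
s=cap('scene','i');
a=cv2.imread('pics/scene0.png').astype(int);b=s['img'][:,:,::-1].astype(int)
d=(np.abs(a-b).max(2)>40).astype(np.uint8)
for z in(-.02,-.01,0,.01):
  print(z,proj(s,[[.4568-.0095*0+q*.1857,.1525-q*.9826,z] for q in(-.054,.054)]).round(0).tolist())
for x in range(120,300,4):
    ys=np.nonzero(d[:,x])[0]; ys=ys[ys<280]
    print(x,ys.max() if len(ys) else None,end='; ')
E
```

```text
-0.02 [[149.0, 230.0], [197.0, 243.0]]
-0.01 [[148.0, 227.0], [197.0, 240.0]]
0 [[147.0, 224.0], [196.0, 237.0]]
0.01 [[146.0, 221.0], [195.0, 234.0]]
120 211; 124 212; 128 213; 132 214; 136 212; 140 217; 144 224; 148 227; 152 225; 156 214; 160 216; 164 217; 168 218; 172 219; 176 220; 180 226; 184 228; 188 231; 192 239; 196 239; 200 233; 204 223; 208 220; 212 213; 216 199; 220 None; 224 None; 228 None; 232 None; 236 None; 240 None; 244 None; 248 None; 252 None; 256 None; 260 None; 264 None; 268 None; 272 None; 276 None; 280 None; 284 None; 288 None; 292 None; 296 None;
```

>>> arm_command --travel '[[0.02, 0.004, 0.002], [0.04, 0.008, 0.002], [0.056, 0.011, 0.002], [0.072, 0.014, 0.002], [0.088, 0.017, 0.002], [0.102, 0.019, 0.002], [0.114, 0.021, 0.002], [0.124, 0.023, 0.002], [0.132, 0.025, 0.002], [0.132, 0.025, 0.002]]' --delta_rot '[[0, 0, 0], [0, 0, 0], [0, 0, 0], [0, 0, 0], [0, 0, 0], [0, 0, 0], [0, 0, 0], [0, 0, 0], [0, 0, 0], [0, 0, 0]]'

```text
time_s: 24.38
tcp_pos: [0.5234, 0.1653, -0.0162]
eef_rot: [-180.0, -0.0, 10.7]
contact_force: [-0.4, 0.0, -0.2]
gripper_width: 0.0876
gripper_force: 0.0
```

>>> arm_command --travel '[[-0.03, -0.006, 0.02], [-0.03, -0.006, 0.12], [-0.03, -0.006, 0.2], [-0.03, 0.1, 0.24], [0, 0.2, 0.24], [0.05, 0.3, 0.24], [0.05, 0.33, 0.24], [0.05, 0.33, 0.24]]' --delta_rot '[[0, 0, 0], [0, 0, 0], [0, 0, 0], [0, 0, 0], [0, 0, 0], [0, 0, 0], [0, 0, 0], [0, 0, 0]]'

```text
time_s: 25.38
tcp_pos: [0.5468, 0.3305, 0.1037]
eef_rot: [180.0, 0.0, 10.8]
contact_force: [-0.9, -1.0, 0.2]
gripper_width: 0.0877
gripper_force: 0.0
```

```bash
python3 - <<'E'
from m import *
t=cap('top','j');R=phone(t,roi=(140,160,250,240));print(R)
x,y=R[0];print('U',.1857*x-.9826*y,'V',.9826*x+.1857*y)
s=cap('scene','js');b=s['img'];hsv=cv2.cvtColor(b[:,:,::-1].copy(),cv2.COLOR_BGR2HSV)
k=np.zeros(b.shape[:2],np.uint8);k[175:245,130:250]=(hsv[175:245,130:250,2]<75);k=cv2.morphologyEx(k,cv2.MORPH_CLOSE,np.ones((7,7)))
n,l,st,ce=cv2.connectedComponentsWithStats(k);print([a.tolist() for a in st[1:] if a[4]>100])
i=1+np.argmax(st[1:,4]);q=cv2.findContours((l==i).astype(np.uint8),0,1)[0][0].reshape(-1,2);print(cv2.minAreaRect(ray(s,q,.005)[:,:2].astype(np.float32)*1000))
E
```

```text
((573.3556518554688, 174.43035888671875), (69.65574645996094, 149.8690643310547), 10.771527290344238)
U -64.9231260925293 V 595.7709811584473
[[162, 175, 66, 33, 1248], [235, 237, 15, 8, 102]]
((572.5642700195312, 172.30970764160156), (66.02486419677734, 140.2594757080078), 10.716344833374023)
```

>>> arm_command --travel '[[-0.006, -0.004, 0], [-0.006, -0.004, -0.08], [-0.006, -0.004, -0.16], [-0.006, -0.004, -0.21], [-0.006, -0.004, -0.23], [-0.006, -0.004, -0.238], [-0.006, -0.004, -0.238], [-0.006, -0.004, -0.238]]' --delta_rot '[[0, 0, 0], [0, 0, 0], [0, 0, 0], [0, 0, 0], [0, 0, 0], [0, 0, 0], [0, 0, 0], [0, 0, 0]]'

```text
time_s: 26.48
tcp_pos: [0.5454, 0.3285, -0.014]
eef_rot: [-179.9, -0.1, 10.7]
contact_force: [0.2, 0.0, 0.4]
gripper_width: 0.0877
gripper_force: 0.0
```

>>> arm_command --travel '[[0.004, -0.02, 0], [0.008, -0.04, 0], [0.012, -0.064, 0], [0.017, -0.09, 0], [0.022, -0.116, 0], [0.027, -0.142, 0], [0.032, -0.17, 0], [0.037, -0.198, 0], [0.042, -0.225, 0], [0.048, -0.252, 0], [0.053, -0.28, 0], [0.058, -0.306, 0], [0.063, -0.332, 0], [0.067, -0.356, 0], [0.071, -0.378, 0], [0.074, -0.394, 0], [0.076, -0.402, 0], [0.076, -0.402, 0]]' --delta_rot '[[0, 0, 0], [0, 0, 0], [0, 0, 0], [0, 0, 0], [0, 0, 0], [0, 0, 0], [0, 0, 0], [0, 0, 0], [0, 0, 0], [0, 0, 0], [0, 0, 0], [0, 0, 0], [0, 0, 0], [0, 0, 0], [0, 0, 0], [0, 0, 0], [0, 0, 0], [0, 0, 0]]'

```text
time_s: 28.72
tcp_pos: [0.5827, 0.1267, -0.0153]
eef_rot: [180.0, 0.0, 10.7]
contact_force: [-0.4, 1.0, 0.5]
gripper_width: 0.0878
gripper_force: 0.0
```

```bash
python3 - <<'E'
from m import *
s=cap('scene','k');b=s['img'];hsv=cv2.cvtColor(b[:,:,::-1].copy(),cv2.COLOR_BGR2HSV)
e=.005
x0,y0=proj(s,[[.60,.0,.005]])[0];print(x0,y0)
k=np.zeros(b.shape[:2],np.uint8);k[150:250,180:310]=(hsv[150:250,180:310,2]<75);k=cv2.morphologyEx(k,cv2.MORPH_CLOSE,np.ones((5,5)))
n,l,st,ce=cv2.connectedComponentsWithStats(k);print([(a.tolist()) for a in st[1:] if a[4]>100])
for i in range(1,n):
    if st[i,4]>400:
        q=cv2.findContours((l==i).astype(np.uint8),0,1)[0][0].reshape(-1,2);R=cv2.minAreaRect(ray(s,q,.005)[:,:2].astype(np.float32)*1000);x,y=R[0];print(R,'U',.1857*x-.9826*y,'V',.9826*x+.1857*y)
E
```

```text
272.59240114936205 209.84727070014168
[[180, 150, 85, 46, 1352], [241, 193, 69, 41, 1359], [232, 237, 38, 13, 337]]
((642.5079345703125, 159.402587890625), (143.6566925048828, 194.40643310546875), 28.865020751953125) U -37.3152594116211 V 660.9293570800781
((600.809326171875, -10.783592224121094), (67.1386489868164, 142.76638793945312), 6.046485424041748) U 122.16624958953858 V 588.352730820465
```

```bash
python3 - <<'E'
from m import *
s=cap('scene');b=s['img'];hsv=cv2.cvtColor(b[:,:,::-1].copy(),cv2.COLOR_BGR2HSV)
k=np.zeros(b.shape[:2],np.uint8);k[150:250,180:315]=(hsv[150:250,180:315,2]<75)|((hsv[150:250,180:315,1]<50))
for y in range(176,242,3): print(y,''.join('#' if v else '.' for v in k[y,225:315]))
def pr(U,V): return [(.1857*U+.9826*V)/1000,(-.9826*U+.1857*V)/1000,.007]
for cu,cv_ in((122,588),(130,595.5)):
  print(proj(s,[pr(cu+a,cv_+c) for a,c in((79,39),(79,-39),(-79,-39),(-79,39))]).round(0).tolist())
t=cap('top','kt');R=phone(t,roi=(225,140,315,215));print(R)
k=(cv2.cvtColor(t['img'][:,:,::-1].copy(),cv2.COLOR_BGR2HSV)[...,2]<75)
for y in range(140,215,4): print(y,''.join('#' if v else '.' for v in k[y,225:315]))
E
```

```text
176 ........########################..........................................................
179 ###...#########################...........................................................
182 ...##########################.............................................................
185 .....#######################..............................................................
188 .......###################................................................................
191 ..........#######################.........................................................
194 ..........##########..#######################.............................................
197 ...........########..##################################...................................
200 ...........#########################..########################.#..........................
203 ................##############################################..##########................
206 ................####################################################################......
209 ..............#####################################
[... 2324 characters left out ...]
##################.................
188 .............#####....##############################################......................
192 ...............#........####..............................................................
196 ..........................................................................................
200 ..........................................................................................
204 ............................................................................#####.........
208 .........................................................#................................
212 ......................................########......................###############.......
```

```bash
cat > f.py <<'E'
from m import *
# near/far long edges of phone: boundary points in metric UV frame, line fits; head end
def edges(c,Umin,Umax,V0,thr=75,z=.006):
    b=c['img'];hsv=cv2.cvtColor(b[:,:,::-1].copy(),cv2.COLOR_BGR2HSV)
    dark=((hsv[...,2]<thr)).astype(np.float32)
    Us=np.arange(Umin,Umax,2.);Vs=np.arange(V0-75,V0+75,1.)
    g=np.array([[(.1857*U+.9826*V)/1000,(-.9826*U+.1857*V)/1000,z] for U in Us for V in Vs])
    p=proj(c,g).astype(np.float32).reshape(len(Us),len(Vs),2)
    return Us,Vs,cv2.remap(dark,p[...,0].copy(),p[...,1].copy(),cv2.INTER_LINEAR)
E
python3 - <<'E'
from f import *
for n in('scene','top'):
    c=cap(n);Us,Vs,g=edges(c,20,230,593)
    print(n)
    for i in range(0,len(Us),4):
        w=np.nonzero(g[i]>.5)[0]
        w=w[np.abs(Vs[w]-593)<58]
        if len(w)>5: print(int(Us[i]),Vs[w[0]],Vs[w[-1]],len(w),end=' | ')
    print()
E
```

```text
scene
20 618.0 650.0 33 | 28 618.0 650.0 18 | 52 564.0 615.0 25 | 60 573.0 620.0 34 | 68 563.0 610.0 31 | 76 560.0 610.0 36 | 84 558.0 622.0 65 | 92 557.0 622.0 66 | 100 555.0 604.0 50 | 108 555.0 600.0 46 | 116 557.0 602.0 46 | 124 554.0 608.0 43 | 132 554.0 611.0 58 | 140 554.0 616.0 63 | 148 552.0 619.0 68 | 156 551.0 607.0 57 | 164 551.0 606.0 56 | 172 551.0 615.0 65 | 180 551.0 612.0 62 | 188 550.0 591.0 18 | 
top
36 570.0 590.0 10 | 44 566.0 573.0 8 | 52 564.0 575.0 12 | 68 562.0 572.0 11 | 76 558.0 627.0 69 | 84 559.0 625.0 67 | 92 557.0 624.0 68 | 100 556.0 604.0 49 | 108 556.0 605.0 50 | 116 557.0 614.0 51 | 124 553.0 611.0 54 | 132 554.0 621.0 68 | 140 553.0 620.0 68 | 148 552.0 621.0 70 | 156 552.0 610.0 59 | 164 551.0 619.0 69 | 172 551.0 618.0 68 | 180 552.0 597.0 46 | 188 550.0 594.0 9 |
```

The phone has veered: its centre is about 7 mm low and it is yawed about 5° from the hood axis. I'll realign it with the same two-finger side push, from between the vice and the phone.

>>> arm_command --travel '[[-0.004, 0.02, 0], [-0.004, 0.03, 0.04], [-0.004, 0.03, 0.12], [-0.004, 0.03, 0.2], [-0.03, -0.06, 0.2], [-0.06, -0.16, 0.2], [-0.085, -0.25, 0.2], [-0.085, -0.273, 0.2], [-0.085, -0.273, 0.2], [-0.085, -0.273, 0.15], [-0.085, -0.273, 0.1], [-0.085, -0.273, 0.1], [-0.085, -0.273, 0.1]]' --delta_rot '[[0, 0, 0], [0, 0, 0], [0, 0, 0], [0, 0, 0], [0, 0, 0], [0, 0, 0], [0, 0, 0], [0, 0, 0], [0, 0, 0], [0, 0, 0], [0, 0, 0], [0, 0, 0], [0, 0, 0]]'

```text
time_s: 30.6
tcp_pos: [0.5412, -0.0086, 0.0355]
eef_rot: [180.0, -0.0, 10.8]
contact_force: [0.7, 0.4, 0.2]
gripper_width: 0.0876
gripper_force: 0.0
```

>>> arm_command --travel '[[0, 0, -0.04], [0, 0, -0.08], [0, 0, -0.098], [0, 0, -0.098]]' --delta_rot '[[0, 0, 0], [0, 0, 0], [0, 0, 0], [0, 0, 0]]'

```text
time_s: 31.1
tcp_pos: [0.5406, -0.0093, -0.0139]
eef_rot: [180.0, 0.0, 10.7]
contact_force: [0.7, -0.4, -0.1]
gripper_width: 0.0877
gripper_force: 0.0
```

>>> arm_command --travel '[[0.006, 0.001, 0], [0.012, 0.002, 0], [0.018, 0.003, 0], [0.024, 0.004, 0], [0.028, 0.005, 0], [0.032, 0.006, 0], [0.032, 0.006, 0], [0.016, 0.003, 0], [0.016, 0.003, 0.04], [0.016, 0.003, 0.12], [0.03, 0.05, 0.2], [0.06, 0.14, 0.2], [0.075, 0.24, 0.2], [0.085, 0.3, 0.2], [0.085, 0.3, 0.2], [0.085, 0.3, 0.2]]' --delta_rot '[[0, 0, 0], [0, 0, 0], [0, 0, 0], [0, 0, 0], [0, 0, 0], [0, 0, 0], [0, 0, 0], [0, 0, 0], [0, 0, 0], [0, 0, 0], [0, 0, 0], [0, 0, 0], [0, 0, 0], [0, 0, 0], [0, 0, 0], [0, 0, 0]]'

```text
time_s: 33.1
tcp_pos: [0.5823, 0.1403, 0.0855]
eef_rot: [-180.0, 0.0, 10.7]
contact_force: [0.0, 0.1, -0.0]
gripper_width: 0.0876
gripper_force: 0.0
```

```bash
python3 - <<'E'
from f import *
for n in('scene','top'):
    c=cap(n);Us,Vs,g=edges(c,20,230,593)
    print(n)
    for i in range(0,len(Us),4):
        w=np.nonzero(g[i]>.5)[0]
        w=w[np.abs(Vs[w]-595)<45]
        if len(w)>5: print(int(Us[i]),Vs[w[0]],Vs[w[-1]],len(w),end=' | ')
    print()
E
```

```text
scene
52 565.0 621.0 34 | 60 573.0 611.0 28 | 68 565.0 611.0 24 | 76 561.0 608.0 41 | 84 561.0 625.0 65 | 92 561.0 624.0 64 | 100 560.0 606.0 47 | 108 560.0 606.0 47 | 116 562.0 611.0 50 | 124 560.0 609.0 39 | 132 560.0 623.0 64 | 140 561.0 625.0 65 | 148 559.0 625.0 67 | 156 559.0 616.0 58 | 164 559.0 624.0 64 | 172 559.0 623.0 65 | 180 559.0 611.0 53 | 188 559.0 591.0 9 | 
top
28 590.0 597.0 8 | 44 576.0 597.0 14 | 52 576.0 599.0 23 | 60 568.0 616.0 35 | 68 564.0 614.0 38 | 76 561.0 629.0 69 | 84 561.0 629.0 69 | 92 562.0 612.0 51 | 100 560.0 608.0 49 | 108 561.0 610.0 50 | 116 562.0 617.0 47 | 124 560.0 627.0 62 | 132 561.0 628.0 68 | 140 562.0 629.0 68 | 148 561.0 618.0 58 | 156 559.0 617.0 59 | 164 560.0 627.0 68 | 172 561.0 623.0 63 | 180 562.0 605.0 44 | 188 560.0 589.0 7 |
```

>>> arm_command --travel '[[-0.013, 0.014, 0], [-0.013, 0.014, -0.06], [-0.013, 0.014, -0.13], [-0.013, 0.014, -0.18], [-0.013, 0.014, -0.2], [-0.013, 0.014, -0.2], [-0.013, 0.014, -0.2]]' --delta_rot '[[0, 0, 0], [0, 0, 0], [0, 0, 0], [0, 0, 0], [0, 0, 0], [0, 0, 0], [0, 0, 0]]'

```text
time_s: 34.08
tcp_pos: [0.5771, 0.1479, -0.013]
eef_rot: [-180.0, -0.1, 10.7]
contact_force: [-0.3, -0.9, 1.3]
gripper_width: 0.0875
gripper_force: 0.0
```

>>> arm_command --travel '[[0.003, -0.016, 0], [0.006, -0.034, 0], [0.01, -0.054, 0], [0.014, -0.075, 0], [0.018, -0.096, 0], [0.022, -0.117, 0], [0.026, -0.138, 0], [0.03, -0.158, 0], [0.033, -0.176, 0], [0.035, -0.188, 0], [0.036, -0.193, 0], [0.036, -0.193, 0]]' --delta_rot '[[0, 0, 0], [0, 0, 0], [0, 0, 0], [0, 0, 0], [0, 0, 0], [0, 0, 0], [0, 0, 0], [0, 0, 0], [0, 0, 0], [0, 0, 0], [0, 0, 0], [0, 0, 0]]'

```text
time_s: 35.58
tcp_pos: [0.5946, 0.0505, -0.014]
eef_rot: [180.0, -0.0, 10.7]
contact_force: [0.5, 0.8, 4.2]
gripper_width: 0.0879
gripper_force: 2.1
```

```bash
python3 - <<'E'
from f import *
for n in('scene','top'):
    c=cap(n);Us,Vs,g=edges(c,90,250,593)
    print(n)
    for i in range(0,len(Us),4):
        w=np.nonzero(g[i]>.5)[0]
        w=w[np.abs(Vs[w]-595)<45]
        if len(w)>5: print(int(Us[i]),Vs[w[0]],Vs[w[-1]],len(w),end=' | ')
    print()
E
```

```text
scene
90 619.0 639.0 21 | 98 616.0 639.0 24 | 106 618.0 639.0 22 | 114 618.0 633.0 16 | 130 565.0 612.0 31 | 138 573.0 612.0 29 | 146 565.0 612.0 25 | 154 561.0 606.0 44 | 162 561.0 624.0 64 | 170 560.0 624.0 65 | 178 560.0 605.0 46 | 186 561.0 605.0 45 | 194 561.0 615.0 55 | 202 561.0 613.0 42 | 210 559.0 622.0 62 | 218 561.0 576.0 16 | 226 560.0 624.0 54 | 
top
90 600.0 639.0 28 | 98 617.0 629.0 13 | 114 569.0 587.0 6 | 130 567.0 574.0 8 | 154 562.0 572.0 11 | 162 562.0 630.0 69 | 170 561.0 609.0 49 | 178 560.0 608.0 49 | 186 560.0 611.0 52 | 194 561.0 617.0 46 | 202 560.0 624.0 61 | 210 561.0 628.0 68 | 218 561.0 629.0 69 | 234 561.0 618.0 58 |
```

>>> arm_command --travel '[[0, 0, 0.002], [0.003, -0.014, 0.002], [0.006, -0.032, 0.002], [0.01, -0.05, 0.002], [0.013, -0.068, 0.002], [0.016, -0.086, 0.002], [0.019, -0.102, 0.002], [0.022, -0.116, 0.002], [0.024, -0.128, 0.002], [0.026, -0.138, 0.002], [0.026, -0.138, 0.002]]' --delta_rot '[[0, 0, 0], [0, 0, 0], [0, 0, 0], [0, 0, 0], [0, 0, 0], [0, 0, 0], [0, 0, 0], [0, 0, 0], [0, 0, 0], [0, 0, 0], [0, 0, 0]]'

```text
time_s: 37.05
tcp_pos: [0.6074, -0.0183, -0.0131]
eef_rot: [180.0, 0.0, 10.7]
contact_force: [-0.2, -0.2, -0.7]
gripper_width: 0.0877
gripper_force: 0.0
```

```bash
python3 - <<'E'
from f import *
for n in('scene','top'):
    c=cap(n);Us,Vs,g=edges(c,140,250,593)
    print(n)
    for i in range(0,len(Us),4):
        w=np.nonzero(g[i]>.5)[0]
        w=w[np.abs(Vs[w]-595)<45]
        if len(w)>5: print(int(Us[i]),Vs[w[0]],Vs[w[-1]],len(w),end=' | ')
    print()
E
```

```text
scene
164 622.0 639.0 18 | 172 616.0 639.0 24 | 180 618.0 639.0 22 | 188 618.0 639.0 22 | 196 573.0 622.0 18 | 204 572.0 611.0 26 | 212 591.0 612.0 22 | 220 564.0 574.0 11 | 228 561.0 625.0 53 | 
top
140 583.0 639.0 48 | 148 584.0 639.0 47 | 156 587.0 639.0 44 | 164 588.0 639.0 42 | 172 587.0 639.0 37 | 180 602.0 639.0 28 | 188 567.0 639.0 12 | 196 566.0 586.0 7 | 204 566.0 631.0 16 | 212 567.0 573.0 7 | 236 560.0 630.0 52 |
```

>>> arm_command --travel '[[0.001, -0.004, 0], [0.002, -0.008, 0], [0.002, -0.011, 0], [0.003, -0.014, 0], [0.003, -0.014, 0]]' --delta_rot '[[0, 0, 0], [0, 0, 0], [0, 0, 0], [0, 0, 0], [0, 0, 0]]'

```text
time_s: 37.78
tcp_pos: [0.6085, -0.0242, -0.0132]
eef_rot: [-179.9, 0.0, 10.7]
contact_force: [-2.9, 5.7, 1.0]
gripper_width: 0.0875
gripper_force: 2.8
```

>>> arm_command --travel '[[0.0005, -0.002, 0], [0.001, -0.003, 0], [0.001, -0.003, 0]]' --delta_rot '[[0, 0, 0], [0, 0, 0], [0, 0, 0]]'

```text
time_s: 38.15
tcp_pos: [0.6086, -0.0247, -0.0132]
eef_rot: [-179.9, 0.0, 10.7]
contact_force: [-4.2, 12.9, 2.9]
gripper_width: 0.0874
gripper_force: 5.5
```

>>> arm_command --travel '[[0.0002, -0.002, 0], [0.0005, -0.003, 0], [0.0005, -0.003, 0]]' --delta_rot '[[0, 0, 0], [0, 0, 0], [0, 0, 0]]'

```text
time_s: 38.52
tcp_pos: [0.6088, -0.0252, -0.0132]
eef_rot: [-179.8, 0.0, 10.7]
contact_force: [-6.9, 16.9, 4.5]
gripper_width: 0.0873
gripper_force: 8.2
```

Firm contact after 6 mm. I'll back off and measure the visible tail.

>>> arm_command --travel '[[-0.004, 0.02, 0], [-0.01, 0.05, 0], [-0.02, 0.1, 0.05], [-0.03, 0.18, 0.15], [-0.06, 0.28, 0.25], [-0.08, 0.4, 0.3], [-0.12, 0.5, 0.3], [-0.12, 0.5, 0.3], [-0.12, 0.5, 0.3]]' --delta_rot '[[0, 0, 0], [0, 0, 0], [0, 0, 0], [0, 0, 0], [0, 0, 0], [0, 0, 0], [0, 0, 0], [0, 0, 0], [0, 0, 0]]'

```text
time_s: 39.65
tcp_pos: [0.5491, 0.2225, 0.1367]
eef_rot: [180.0, 0.0, 10.8]
contact_force: [-0.7, -1.1, 0.3]
gripper_width: 0.0876
gripper_force: 0.0
```

```bash
python3 - <<'E'
from f import *
for n in('scene','top'):
    c=cap(n,'fin_'+n);b=c['img'].astype(np.float32);hsv=cv2.cvtColor(c['img'][:,:,::-1].copy(),cv2.COLOR_BGR2HSV)
    S=hsv[...,1].astype(np.float32)
    Us=np.arange(175,240,2.);Vs=np.array([560,565,570,575,580,585,590,595,600,605,610,615,620,625,630.])
    g=np.array([[(.1857*U+.9826*V)/1000,(-.9826*U+.1857*V)/1000,.006] for V in Vs for U in Us])
    p=proj(c,g).astype(np.float32).reshape(len(Vs),len(Us),2)
    s=cv2.remap(S,p[...,0].copy(),p[...,1].copy(),1)
    base=s[:,:4].mean(1,keepdims=True)
    print(n,[(int(V),float(Us[np.argmax(s[i]<.6*base[i])])) for i,V in enumerate(Vs)])
    g=np.array([[(.1857*U+.9826*V)/1000,(-.9826*U+.1857*V)/1000,.006] for U in(205,212,219,226,232) for V in np.arange(540,650)])
    p=proj(c,g).astype(np.float32).reshape(5,-1,2);s=cv2.remap(S,p[...,0].copy(),p[...,1].copy(),1)
    print([(540+int(np.argmax(r<65)),540+109-int(np.argmax(r[::-1]<65))) for r in s])
E
```

```text
scene [(560, 199.0), (565, 195.0), (570, 197.0), (575, 197.0), (580, 197.0), (585, 197.0), (590, 197.0), (595, 197.0), (600, 197.0), (605, 197.0), (610, 197.0), (615, 197.0), (620, 199.0), (625, 199.0), (630, 205.0)]
[(553, 634), (552, 635), (552, 649), (552, 635), (552, 649)]
top [(560, 197.0), (565, 193.0), (570, 193.0), (575, 193.0), (580, 193.0), (585, 193.0), (590, 193.0), (595, 193.0), (600, 193.0), (605, 193.0), (610, 193.0), (615, 191.0), (620, 193.0), (625, 193.0), (630, 197.0)]
[(556, 647), (555, 636), (555, 635), (551, 649), (551, 649)]
```

```bash
python3 - <<'E'
from h import *
s=cap('scene');a=cv2.imread('pics/scene0.png').astype(int);d=np.abs(a-s['img'][:,:,::-1].astype(int)).max(2)>50
for n,(x0,y0,x1,y1) in dict(mag=(308,260,343,292),blower=(305,315,325,360),tape=(178,268,236,318),case=(229,294,288,346)).items(): print(n,int(d[y0:y1,x0:x1].sum()))
hsv=cv2.cvtColor(s['img'][:,:,::-1].copy(),cv2.COLOR_BGR2HSV)[260:345,320:395];print('cover blue px',int(((hsv[...,0]>100)&(hsv[...,0]<125)&(hsv[...,1]>120)).sum()))
print(close_job())
E
```

```text
mag 0
blower 1
tape 0
case 0
cover blue px 1744
the job is handed in; nothing more can be done
None
```

The job is handed in: the dust cover stands upright on the desk clear of the hood, the phone was slid flat in under the hood and pressed against the end stops (camera check: its tail is square and within about 3 mm of the home position), and the blower, tape roll, magnetiser and black case have not moved.

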